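# Press the snap tab and push the filter cover off the dust extractor

## Robot

A 6-joint arm with a two-finger parallel gripper is mounted at the origin on the work surface. World frame = base frame: x ahead of the robot, y to its left, z up, the work surface at z = 0. Lengths are in m, angles in degrees, forces in N, time in s.
With the tool pointing down it reaches from about 0.325 to 0.925 m from the base axis. Payload 3.1 kg.
Tool frame: the origin (TCP) lies at the very end of the fingers, on their centre line; the grasp point (between the pads) lies 19 mm behind it; z points along the fingers, y is the line along which they close (so a half turn about z gives the same grasp; the last joint's range is limited). The gripper opens to 85 mm and grips with 20 to 120 N. Pads are 22 mm wide; open, the fingers measure 114 mm over their backs; the gripper's body (76 mm by 85 mm) begins 54 mm behind the grasp point. The pads swing forward as they close: fully open they stand 13 mm farther back than shut.
Start: joints at [61.524, 12.427, 92.441, -0, 75.132, -6.429], TCP at [0.235, 0.579, 0.205] pointing down, gripper open.
Joint ranges: [-157.48, 157.48], [-44.54, 120.13], [17.64, 146.25], [-64.5, 244.5], [7.68, 150.69], [-147.95, 147.95]. Speed limits (degrees/s): [159.86, 159.86, 180, 180, 180, 180].

## Interface

Orientations are given as [roll, pitch, yaw] about the fixed x, y, z axes, in that order (R = Rz(yaw) Ry(pitch) Rx(roll)).
In Python, from rig import * gives the robot as it stands.
- The arm moves only by the tool play_rows, never from a script. Its argument "series" is a list of rows, each an object with "dp": the shift along the tool's x, y, z in cm, a list of three; "spin": the turn about the tool's z in degrees; "fingers": the finger opening in cm, from 0 to 8.54. In form: [{"dp": [x, y, z], "spin": spin, "fingers": fingers}, ...]. A call has 1 to 8 rows; each row shifts and turns the commanded pose from where the row before left it, along the tool's axes as they then stand; what a row does not reach is not made up. A row lasts 1/10 s, in which the tool goes at most 50 mm and 8.59 degrees, less where a joint would pass 70% of its speed; a pose out of reach is approached as far as the arm can. A call is refused whole if a number of a shift passes 5 or a number of a turn 8.59, either way. A call with a gripper value outside its range is refused whole. The fingers move at their own pace and stop on an object; "grip_force" is the grip in N (left out, the last holds). Time passes only in rows, so rows that do not move let the fingers close. It gives the time, the measured TCP pose, the force, the opening and the grip force at its end, in the units of the state.
- sense(): the state, without advancing time (a new reading comes with each control period).
- snapshot(name): name is "scene" or "top" or "wrist"; returns a dict with "frame" (420x560x3 uint8, red, green, blue), "z_map" (420x560 float32, m along the optical axis (not along the pixel's ray), 0 where there is no reading), "camera_matrix" (3x3 intrinsics, pixels), "R" (3x3) and "t" (3): a world point X has camera coordinates R X + t. Camera axes: x right, y down, z forward; pixel columns grow to the right and rows downward; lengths in m; the calibration is good to about 2 mm. A picture is of the moment at which its call begins.
- sign_off(): hands the job in; it is judged then, once.
The state is a dict: "time_s": time; "joint_positions": joint angles; "joint_vel": joint speeds; "joint_efforts": joint torques, N m; "tcp_pos": TCP position; "eef_rot": TCP orientation; "ft_force": force on the tool from outside, world axes, zero at the start; "torque": the same for the moment, N m; "grip_width": opening from 0.0 (shut) to 1.0 (fully open); "grip_force": force on a finger pad.
Only numpy, scipy, OpenCV 4.12 (cv2) and the standard library are available. Lean on these libraries where they do the work, as an engineer would, in place of code of your own. Each camera call takes 0.05 s, during which the arm holds its last target. There are 200 camera calls.

## Task

The filter of the small dust extractor on the bench is due for a look. With closed fingertips press its red snap tab down and, while it is still down, push the lime-green filter cover away from the tab along its rails, until the cover and its hooks are clear of the filter opening and it lies flat and loose on the extractor's top deck. Do not lift the cover or touch the paper filter beneath it, leave everything else where it is, and finish with the hand clear.

Things in the scene. Friction and masses are not known exactly. Their poses are not given: they have to be found in the camera images.
- extractor: dark grey box-shaped dust extractor, 390 (x) x 290 (y), fixed on the bench. Origin: centre of its underside, z up; its flat top deck is 200 above. x points from the red tab to the empty end of the deck: the cover is pushed along +x. Side trays (|y| 98 to 139) hold pencil and screwdriver; dividers and rims there are 6 to 10 high.
- opening (a point): centre of the filter opening in the deck, at deck height (extractor x -65, y 0). The opening is 96 (x) x 140 (y). A black guide rail at each side, 110 long (extractor x -127 to -17), |y| 82 to 98, 12 high, has a lip over the cover's edge.
- landing (a point): point on the bare flat deck where the cover's origin is when it is off its seat and its hooks clear of the opening (extractor x +85, y 0), 150 from its seat. The deck is flat over extractor x -17 to 187, |y| below 94; at x 187 a rim 10 high stops the cover.
- cover: loose lime-green filter cover, 0.11 to 0.23 kg, plate 124 (x) x 176 (y) x 14 thick, slides flat on the deck. Origin: centre of its flat underside; axes as the extractor's. Seated, its origin is at point opening (2 of play). On its tab-side edge (cover x -62) stands a push rib, 64 wide in y, 26 high from the underside, with a flat upright face.
- push_face (a point): point on the cover: middle of the push rib's flat face (cover x -62, y 0), 14 above the cover's underside. The fingertips push here towards +x of the extractor.
- hook_end (a point): point on the cover: tab-side end of its hooks, on the centre line (cover x -93, y 0, 12 above the deck). Two L-shaped hooks reach from the plate to here at |y| 26 to 49, 9 to 15 above the deck, beside the red pad, and catch behind the tab's teeth: the cover cannot slide until the tab is down. Between them 52 is free for the fingertips, open above and behind.
- tab_top (a point): centre of the top of the red snap tab's press pad, 46 x 46; moves with the tab. At rest at extractor x -155, y 0, z 216: 16 above the deck. The pad ends 5 short of the cover's push face.
- tab (a joint): how far the red snap tab is pressed straight down, in m: 0 at rest, 0.012 at its stop (pad 4 above the deck). Springs back when let go; 2 N starts it, 5.6 N holds it at the stop. From 0.007 (pad 9 above the deck) the cover is free. Once the cover has moved 5 mm its hooks lie over the teeth and keep the tab down; after 15 mm the tab springs up behind them.
- filter: cream pleated paper panel filter, 92 x 136, lying in the filter opening; its top is 16 below the deck. Not to be touched. Origin: centre of its underside, 160 above the bench.
- pencil: blue flat carpenter's pencil, 174 x 14 x 8, in the extractor's left (+y) side tray; stays put. Origin: its underside, near the middle.
- screwdriver: orange screwdriver, 200 long, handle 26 thick, in the extractor's right (-y) side tray; stays put. Origin: under its middle.
- spare_filter: new filter, black edge, cream pleats, 96 x 140 x 24, lying on the bench; stays put. Origin: centre of its underside.
- glue: pale yellow glue bottle with orange cap, 62 across, 170 tall, on the bench; stays put. Origin: centre of its underside.
- tape_measure: yellow and black tape measure, 82 x 43 x 63, on the bench; stays put. Origin: centre of its underside.
- sanding_block: cork sanding block, 115 x 64 x 34, on the bench; stays put. Origin: centre of its underside.
- screw_jar: glass jar with red lid, 72 across, 85 tall, on the bench; stays put. Origin: centre of its underside.
Not all that is in view belongs to the job. What is meant by the cover is not orange, and is the larger of those in its own colour.

How it is judged (in metres and radians):
On the way, in this order (a step that is already met when the one before it is completed fails the run):
1. the snap tab is pressed down with the fingers while the cover is still on its seat (value of joint tab above 0.0065 m and contact force between the fingers and extractor above 0.5 N and x of cover in the frame of extractor below -0.058 m), for 0.1 s.
2. the cover has been pushed off its seat, clear of the filter opening (x of cover in the frame of extractor above 0.066 m and z of cover in the frame of extractor between 0.196 and 0.204 m and angle between cover's own z axis and vertical below 0.06 rad), for 0.2 s.
At the end, for the whole second after the job is handed in: the cover lies at rest and flat (within 4 mm, 0.06 rad) on the extractor's deck, its origin 66 to 130 mm past the extractor's middle along x and within 20 mm of the centre line; the tab has sprung up again (under 2 mm) (all of step 2 and x of cover in the frame of extractor below 0.13 m and y of cover in the frame of extractor between -0.02 and 0.02 m and linear speed of cover below 0.01 m/s and value of joint tab below 0.002 m); the robot touches nothing.
It fails at once if the cover is lifted or tipped (over 10 mm off the deck, or 0.15 rad) (z of cover in the frame of extractor above 0.21 m or angle between cover's own z axis and vertical above 0.15 rad).
It fails at once if the paper filter is touched (contact force between anything else and filter above 1 N).
It fails at once if a bystander is moved (over 15 mm) (distance of any of pencil, screwdriver, spare_filter, glue, tape_measure, sanding_block, screw_jar from where it was at the start of the episode above 0.015 m).
It also fails if it takes over 38 s, if anything falls off the work surface, if the arm or the gripper's body presses on something with over 40 N, if the wrist force passes 120 N, or if a joint passes its speed limit or range.

## Working session

There is one attempt and no reset: what is moved stays moved. The work goes in short steps, Python scripts to look and compute and a tool call to move; the robot and the scene stay as the last step left them, time stands still between calls to the robot, and variables do not carry over. Pictures are saved under pics/ and viewed, at most 10 in all, crops included, and the job is handed in when it is done.

Besides the shell and the picture viewer there is one more tool, called after "Emit:" by a JSON object that holds its "fn" and its "kwargs". play_rows: Moves the arm, as the interface text tells. Its arguments: {"type":"object","properties":{"series":{"type":"array","items":{"type":"object","properties":{"dp":{"type":"array","items":{"type":"number"}},"spin":{"type":"number"},"fingers":{"type":"number"}}}},"grip_force":{"type":"number"}},"required":["series"]}

```bash
mkdir -p pics; ls
python3 - <<'E'
from rig import *
import cv2,numpy as np
a=snapshot("scene");b=snapshot("top")
np.savez("s0.npz",**{f"{n}_{k}":v for n,s in(("scene",a),("top",b)) for k,v in s.items()})
im=np.hstack([cv2.resize(s["frame"],(560,420)) for s in(a,b)])
cv2.imwrite("pics/top0.png",cv2.cvtColor(b["frame"],cv2.COLOR_RGB2BGR))
cv2.imwrite("pics/scene0.png",cv2.cvtColor(a["frame"],cv2.COLOR_RGB2BGR))
print(sense())
E
```

```text
pics
{'time_s': 0.1, 'joint_positions': array([ 6.15258369e+01,  1.24728042e+01,  9.25201947e+01, -1.15887434e-03,
        7.51327476e+01, -6.43065386e+00]), 'joint_vel': array([ 0.01297854, -0.03248982, -0.13766214, -0.06524414, -0.08593221,
        0.01739512]), 'joint_efforts': array([-1.30542794e-03, -3.98069680e+01, -3.04970455e+01, -2.08692827e-04,
        4.09910470e-03, -8.95080831e-06]), 'tcp_pos': array([0.23419287, 0.57860393, 0.20398663]), 'eef_rot': array([-1.79874919e+02, -1.29712864e-02,  1.57956775e+02]), 'ft_force': array([-0.30706271, -0.02346556, -0.2372398 ]), 'torque': array([ 0.00087268, -0.05485745, -0.02411694]), 'grip_force': 0.0, 'grip_width': 1.0010518676510827}
```

View pics/top0.png

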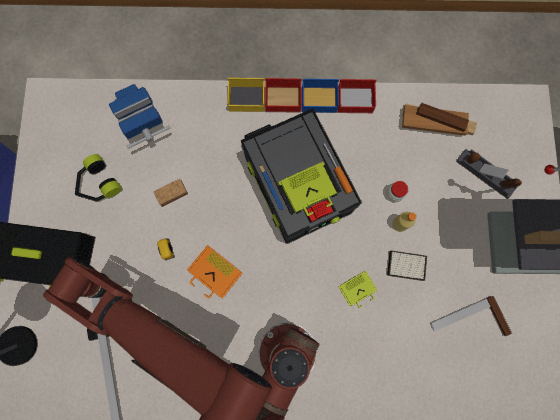

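View pics/scene0.png

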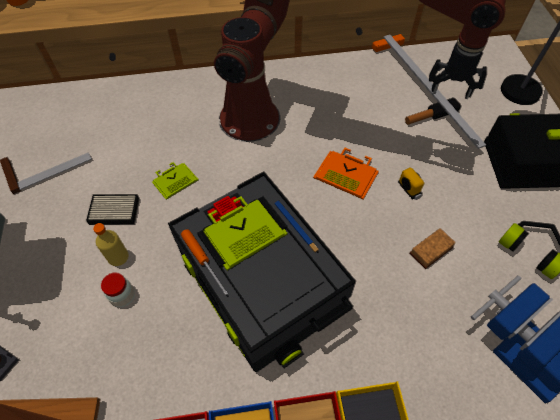

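The top view shows three cover-like things: lime at (308,187) seated on the extractor beside the red tab (318,210), a smaller lime one at (357,289) on the bench, and an orange one at (215,271). The one on the extractor fits, since it is the larger lime one and sits by the tab. I'll measure it and confirm with a crop.

```bash
cat > h.py <<'E'
import cv2,numpy as np
def cloud(s):
    K=s["camera_matrix"];z=s["z_map"].astype(float)
    v,u=np.mgrid[:z.shape[0],:z.shape[1]]
    c=np.stack([(u-K[0,2])/K[0,0]*z,(v-K[1,2])/K[1,1]*z,z],-1)
    P=(c-s["t"])@s["R"]          # R^T (c-t)
    P[z<=0]=np.nan
    return P
def mask(s,lo,hi):
    return cv2.inRange(cv2.cvtColor(s["frame"],cv2.COLOR_RGB2HSV),lo,hi)>0
LIME=((30,120,80),(45,255,255)); RED=((0,200,80),(4,255,255))
def rect(xy):
    return cv2.minAreaRect(xy.astype(np.float32)*1000)
E
python3 - <<'E'
from h import *
d=np.load("s0.npz")
for n in("top","scene"):
    s={k[len(n)+1:]:d[k] for k in d.files if k.startswith(n+"_")}
    P=cloud(s)
    for nm,c in(("lime",LIME),("red",RED)):
        m=mask(s,*c); k,l,st,ce=cv2.connectedComponentsWithStats(m.astype(np.uint8))
        for i in range(1,k):
            if st[i,4]>60:
                p=P[l==i];p=p[~np.isnan(p[:,0])]
                print(n,nm,ce[i].round(),st[i,4],np.median(p,0).round(3),[np.round(q,1) for q in rect(p[:,:2])],np.percentile(p[:,2],[5,95]).round(3))
    m=(P[...,2]>.19)&(P[...,2]<.222); 
    m=cv2.morphologyEx(m.astype(np.uint8),cv2.MORPH_OPEN,np.ones((3,3)))
    k,l,st,ce=cv2.connectedComponentsWithStats(m)
    for i in range(1,k):
        if st[i,4]>1500:
            print(n,"deck",ce[i],st[i,4],rect(P[l==i][:,:2]))
            g=P[l==i]; print("med z",np.median(g[:,2]))
    if n=="top":
        cv2.imwrite("pics/crop0.png",cv2.cvtColor(cv2.resize(s["frame"][100:310,190:390],None,fx=2.8,fy=2.8,interpolation=cv2.INTER_CUBIC),cv2.COLOR_RGB2BGR))
E
```

```text
top lime [ 91. 160.] 134 [0.719 0.765 0.066] [array([717.9, 767.8]), array([34. , 68.3]), np.float64(34.7)] [0.047 0.074]
top lime [308. 187.] 1644 [ 0.581 -0.067  0.214] [array([571.6, -73.6]), array([159.9, 179. ]), np.float64(25.7)] [0.207 0.22 ]
top lime [110. 189.] 242 [0.605 0.684 0.06 ] [array([609.5, 689.5]), array([39.3, 68.4]), np.float64(37.9)] [0.019 0.074]
top lime [ 26. 253.] 245 [0.346 0.923 0.149] [array([348. , 931.9]), array([113.7,  29.6]), np.float64(83.5)] [0.142 0.155]
top lime [358. 288.] 731 [ 0.238 -0.269  0.009] [array([ 229.9, -275.4]), array([107.5, 123.8]), np.float64(29.9)] [0.001 0.016]
top red [282.  83.] 200 [1.056 0.031 0.06 ] [array([1054.6,   26.2]), array([ 28.8, 139.7]), np.float64(11.0)] [0.029 0.089]
top red [355.  83.] 204 [ 1.056 -0.269  0.064] [array([1052., -265.]), array([ 51.2, 150.3]), np.float64(20.6)] [0.035 0.09 ]
top red [284. 107.] 141 [0.957 0.014 0.035] [array([962.4,  11.9]), array([ 59.2, 149.7]), np.float64(24.3)] [0.01  0.057]
top red [355. 109.] 139 [ 0.956 -0.274  0.037] [array([ 957. , -272.3]), array([139.5,  19.6]), np.fl
[... 1186 characters left out ...]
64(24.4)] [0.049 0.148]
scene red [224. 206.] 337 [ 0.503 -0.107  0.216] [array([ 501.9, -107.4]), array([52.2, 83.3]), np.float64(23.9)] [0.196 0.219]
scene red [113. 283.] 392 [ 0.617 -0.424  0.086] [array([ 616.4, -424.1]), array([59.2, 60.5]), np.float64(8.5)] [0.082 0.089]
scene red [308. 403.] 203 [0.963 0.037 0.057] [array([988.8,  24.7]), array([145. ,  60.4]), np.float64(87.8)] [0.047 0.072]
scene red [188. 416.] 95 [ 0.962 -0.245  0.055] [array([ 961.9, -255.4]), array([108.7,  15.7]), np.float64(80.4)] [0.047 0.071]
scene deck [261.85260902 260.51074304] 17267 ((642.20458984375, -37.315673828125), (393.750732421875, 292.9039611816406), 25.899280548095703)
med z 0.20201451919200028
```

View pics/crop0.png

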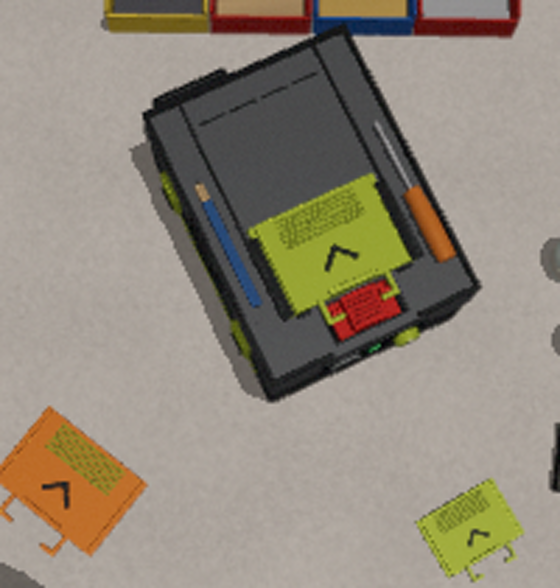

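The crop confirms it. The larger lime cover sits in the rails with its hooks beside the red pad (365,310 in the crop), and the smaller lime one at (470,530) lies on the bench. Both views agree on the extractor: origin (0.642, -0.0385), yaw 25.9°. I'll rise, close the fingers and travel, then spin +132°.

Emit:
{"fn": "play_rows", "kwargs": {"series": [{"dp":[0,0,-4],"spin":0,"fingers":0},{"dp":[0,0,-4],"spin":0,"fingers":0},{"dp":[-3.2,-3.3,0],"spin":0,"fingers":0},{"dp":[-3.2,-3.3,0],"spin":0,"fingers":0},{"dp":[-3.2,-3.3,0],"spin":0,"fingers":0},{"dp":[-3.2,-3.3,0],"spin":0,"fingers":0},{"dp":[-3.2,-3.3,0],"spin":0,"fingers":0},{"dp":[-3.2,-3.3,0],"spin":0,"fingers":0}], "grip_force": 40}}

```text
time_s: 0.9
tcp_pos: [0.3382, 0.3218, 0.2847]
eef_rot: [-180.0, -0.0, 158.0]
ft_force: [1.0, -0.0, 0.5]
grip_width: 0.003
grip_force: 0.0
```

Emit:
{"fn": "play_rows", "kwargs": {"series": [{"dp":[-3.2,-3.3,0],"spin":0,"fingers":0},{"dp":[-3.2,-3.3,0],"spin":0,"fingers":0},{"dp":[-3.2,-3.3,0],"spin":0,"fingers":0},{"dp":[-3.2,-3.3,0],"spin":0,"fingers":0},{"dp":[-3.2,-3.3,0],"spin":0,"fingers":0},{"dp":[-3.2,-3.3,0],"spin":0,"fingers":0},{"dp":[-3.2,-3.3,0],"spin":0,"fingers":0},{"dp":[-3.2,-3.3,0],"spin":0,"fingers":0}]}}

```text
time_s: 1.7
tcp_pos: [0.4764, -0.0189, 0.2848]
eef_rot: [180.0, -0.0, 157.9]
ft_force: [0.2, 0.1, 0.1]
grip_width: 0.001
grip_force: 0.0
```

Emit:
{"fn": "play_rows", "kwargs": {"series": [{"dp":[-3.2,-3.3,0],"spin":0,"fingers":0},{"dp":[-3.2,-3.3,0],"spin":0,"fingers":0},{"dp":[0,0,0],"spin":8.25,"fingers":0},{"dp":[0,0,0],"spin":8.25,"fingers":0},{"dp":[0,0,0],"spin":8.25,"fingers":0},{"dp":[0,0,0],"spin":8.25,"fingers":0},{"dp":[0,0,0],"spin":8.25,"fingers":0},{"dp":[0,0,0],"spin":8.25,"fingers":0}]}}

```text
time_s: 2.5
tcp_pos: [0.5105, -0.1022, 0.2845]
eef_rot: [-179.9, -0.0, 108.1]
ft_force: [-0.5, 1.1, -0.5]
grip_width: -0.002
grip_force: 0.0
```

Emit:
{"fn": "play_rows", "kwargs": {"series": [{"dp":[0,0,0],"spin":8.25,"fingers":0},{"dp":[0,0,0],"spin":8.25,"fingers":0},{"dp":[0,0,0],"spin":8.25,"fingers":0},{"dp":[0,0,0],"spin":8.25,"fingers":0},{"dp":[0,0,0],"spin":8.25,"fingers":0},{"dp":[0,0,0],"spin":8.25,"fingers":0},{"dp":[0,0,0],"spin":8.25,"fingers":0},{"dp":[0,0,0],"spin":8.25,"fingers":0}]}}

```text
time_s: 3.3
tcp_pos: [0.5105, -0.1021, 0.2845]
eef_rot: [-179.9, 0.0, 42.1]
ft_force: [-0.1, 0.5, 0.7]
grip_width: 0.0
grip_force: 0.0
```

Emit:
{"fn": "play_rows", "kwargs": {"series": [{"dp":[0,0,0],"spin":8.1,"fingers":0},{"dp":[0,0,0],"spin":8.1,"fingers":0},{"dp":[-0.4,0,1.5],"spin":0,"fingers":0},{"dp":[0,0,1.5],"spin":0,"fingers":0},{"dp":[0,0,0],"spin":0,"fingers":0}]}}

```text
time_s: 3.8
tcp_pos: [0.5047, -0.1032, 0.2507]
eef_rot: [-179.7, 0.3, 26.4]
ft_force: [-0.1, 0.4, -0.3]
grip_width: -0.001
grip_force: 0.0
```

Run:
```python
from rig import *
from h import *
w=snapshot("wrist");s=sense();print(s["tcp_pos"],s["eef_rot"],s["ft_force"])
P=cloud(w);th=np.radians(25.9);O=np.array([.642,-.0385])
R=np.array([[np.cos(th),-np.sin(th)],[np.sin(th),np.cos(th)]])
print("tcp ext",((s["tcp_pos"][:2]-O)@R).round(4))
m=mask(w,*RED)&(P[...,2]>.21)&(P[...,2]<.222)
for nm,m in(("red",m),("lime",mask(w,*LIME)&(P[...,2]>.205)&(P[...,2]<.23))):
    if m.sum()>50:
        e=(P[m][:,:2]-O)@R;print(nm,m.sum(),np.percentile(e,[1,50,99],axis=0).round(4),np.percentile(P[m][:,2],[5,50,95]).round(4), rect(P[m][:,:2]))
cv2.imwrite("pics/wrist1.png",cv2.cvtColor(w["frame"],cv2.COLOR_RGB2BGR))
```

```text
[ 0.50554347 -0.10346131  0.25222927] [-179.77642773    0.21509708   26.33109214] [ 1.0040266  -0.24936431 -0.69129772]
tcp ext [-0.1511  0.0012]
red 5237 [[-0.1753 -0.0373]
 [-0.1497 -0.0011]
 [-0.1311  0.036 ]] [0.2146 0.2167 0.2178] ((504.0282897949219, -106.03437805175781), (46.00213623046875, 79.4966049194336), 25.571352005004883)
lime 54507 [[-0.1517 -0.0814]
 [-0.0716 -0.0007]
 [-0.0282  0.0784]] [0.2132 0.2146 0.2163] ((560.1126098632812, -78.83988952636719), (131.45753479003906, 166.31039428710938), 26.17255401611328)
```

View pics/wrist1.png

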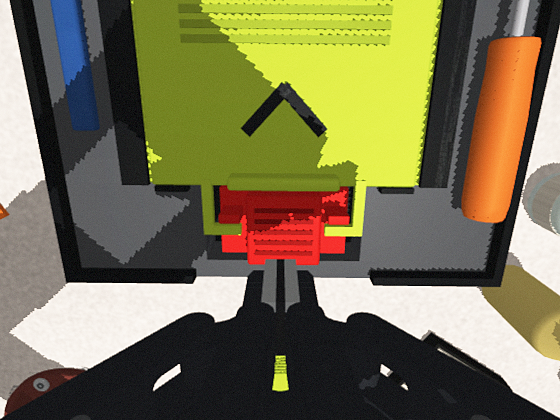

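The wrist view shows the closed fingertips (281,265) in line with the red pad (283,235), between the hooks at (210,225) and (360,225). I'll press down.

Emit:
{"fn": "play_rows", "kwargs": {"series": [{"dp":[0,0.15,1.5],"spin":0,"fingers":0},{"dp":[0,0,1.3],"spin":0,"fingers":0},{"dp":[0,0,0.5],"spin":0,"fingers":0},{"dp":[0,0,0.4],"spin":0,"fingers":0},{"dp":[0,0,0.3],"spin":0,"fingers":0},{"dp":[0,0,0.2],"spin":0,"fingers":0},{"dp":[0,0,0],"spin":0,"fingers":0}]}}

```text
time_s: 4.55
tcp_pos: [0.5081, -0.1054, 0.2132]
eef_rot: [180.0, -0.0, 26.3]
ft_force: [-0.3, -0.6, -0.3]
grip_width: -0.003
grip_force: 0.0
```

Emit:
{"fn": "play_rows", "kwargs": {"series": [{"dp":[0,0,0.2],"spin":0,"fingers":0},{"dp":[0,0,0.2],"spin":0,"fingers":0},{"dp":[0,0,0],"spin":0,"fingers":0}]}}

```text
time_s: 4.85
tcp_pos: [0.5079, -0.1053, 0.209]
eef_rot: [-180.0, 0.0, 26.3]
ft_force: [0.4, -0.2, 0.1]
grip_width: 0.001
grip_force: 0.0
```

Emit:
{"fn": "play_rows", "kwargs": {"series": [{"dp":[0,0,0.2],"spin":0,"fingers":0},{"dp":[0,0,0],"spin":0,"fingers":0}]}}

```text
time_s: 5.05
tcp_pos: [0.5079, -0.1053, 0.2069]
eef_rot: [-180.0, 0.0, 26.3]
ft_force: [0.2, 0.2, -0.1]
grip_width: 0.003
grip_force: 0.0
```

There is no force at z 0.207, below the pad's measured top. I'll look before going further.

Run:
```python
from rig import *
from h import *
w=snapshot("wrist");a=snapshot("scene");s=sense();print(s["tcp_pos"],s["ft_force"],s["torque"])
P=cloud(w);m=mask(w,*RED);print(np.nanpercentile(P[m][:,2],[5,25,50,75,95]).round(4))
u=cv2.resize(a["frame"][130:280,130:330],(560,420),interpolation=cv2.INTER_CUBIC)
cv2.imwrite("pics/w2.png",cv2.cvtColor(np.hstack([cv2.resize(w["frame"][100:400,80:480],(400,300)),u[:300,80:480]]),cv2.COLOR_RGB2BGR))
```

```text
[ 0.50798851 -0.10537193  0.20714637] [-0.26898864  0.0905503  -0.36311477] [0.03192029 0.00596274 0.02115923]
[0.1961 0.1975 0.216  0.2168 0.2176]
```

View pics/w2.png

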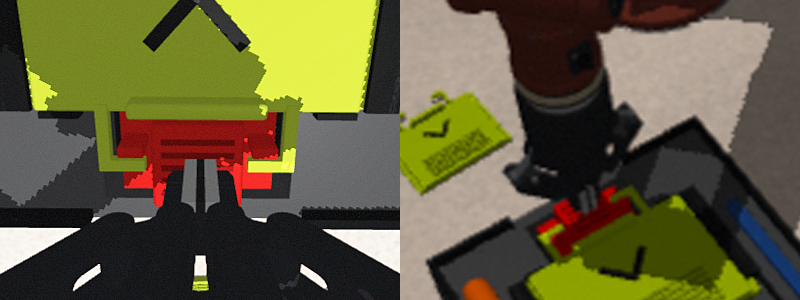

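The wrist view (left) shows the fingertips (200,165) over the pad and the pad still at rest (0.216). The scene view (right) shows the tips just above it. The true tips sit higher than the reading, so I'll step down by force.

Emit:
{"fn": "play_rows", "kwargs": {"series": [{"dp":[0,0,0.2],"spin":0,"fingers":0},{"dp":[0,0,0.1],"spin":0,"fingers":0},{"dp":[0,0,0],"spin":0,"fingers":0}]}}

```text
time_s: 5.45
tcp_pos: [0.5078, -0.1053, 0.2039]
eef_rot: [-180.0, 0.0, 26.3]
ft_force: [0.2, -0.6, 0.0]
grip_width: -0.001
grip_force: 0.0
```

Emit:
{"fn": "play_rows", "kwargs": {"series": [{"dp":[0,0,0.2],"spin":0,"fingers":0},{"dp":[0,0,0.1],"spin":0,"fingers":0},{"dp":[0,0,0],"spin":0,"fingers":0}]}}

```text
time_s: 5.75
tcp_pos: [0.5078, -0.1053, 0.2009]
eef_rot: [-180.0, 0.0, 26.3]
ft_force: [-0.6, 0.5, -0.5]
grip_width: 0.002
grip_force: 0.0
```

Run:
```python
from rig import *
from h import *
th=np.radians(25.9);O=np.array([.642,-.0385]);R=np.array([[np.cos(th),-np.sin(th)],[np.sin(th),np.cos(th)]])
s=sense();print(s["tcp_pos"],(s["tcp_pos"][:2]-O)@R,s["joint_efforts"][:3])
for n in("wrist","scene"):
    w=snapshot(n);P=cloud(w);m=mask(w,*RED);e=(P[...,:2]-O)@R
    g=m&(abs(e[...,0]+.155)<.022)&(abs(e[...,1])<.022)
    print(n,"pad",np.percentile(P[g][:,2],[5,50,95]).round(4))
    near=(abs(e[...,0]+.15)<.03)&(abs(e[...,1])<.022)&(P[...,2]>.19)&(P[...,2]<.3)&~m&~mask(w,*LIME)
    q=np.c_[e[near],P[near][:,2]];q=q[np.argsort(q[:,2])];print(len(q),q[:200:12].round(4))
    if n=="wrist": cv2.imwrite("pics/w3.png",cv2.cvtColor(cv2.resize(w["frame"][200:320,200:360],(640,480),interpolation=cv2.INTER_CUBIC),cv2.COLOR_RGB2BGR))
```

```text
[ 0.50784252 -0.10532891  0.20091322] [-0.14987339 -0.00151623] [-5.23219831e-03 -2.98079878e+01 -3.01265001e+01]
wrist pad [0.2157 0.2167 0.2179]
11325 [[-0.1316  0.0213  0.2089]
 [-0.1313 -0.0015  0.2095]
 [-0.1311 -0.002   0.2098]
 [-0.1311 -0.0005  0.21  ]
 [-0.1311  0.0129  0.2102]
 [-0.131   0.0148  0.2104]
 [-0.1309  0.0186  0.2108]
 [-0.1311 -0.0049  0.2111]
 [-0.1311  0.0147  0.2115]
 [-0.1315  0.0209  0.2119]
 [-0.1312 -0.0091  0.2123]
 [-0.131  -0.0191  0.2127]
 [-0.1309  0.0183  0.2136]
 [-0.1315  0.0215  0.2146]
 [-0.1446  0.0166  0.2152]
 [-0.1397  0.0212  0.2156]
 [-0.1324  0.0046  0.2159]]
scene pad [0.2124 0.2162 0.2198]
278 [[-0.133  -0.0145  0.2132]
 [-0.1478 -0.0173  0.2154]
 [-0.1376 -0.0143  0.2165]
 [-0.1437 -0.0135  0.2173]
 [-0.1434  0.0071  0.2184]
 [-0.12   -0.0154  0.2215]
 [-0.124  -0.0096  0.2253]
 [-0.1206 -0.0026  0.228 ]
 [-0.1431  0.0121  0.2374]
 [-0.1369 -0.0057  0.2421]
 [-0.1377  0.004   0.2463]
 [-0.1434 -0.0094  0.2507]
 [-0.1442 -0.0142  0.2539]
 [-0.1373 -0.0004  0.2594]
 [-0.1358 -0.0062  0.2661]
 [-0.1428 -0.0182  0.2721]
 [-0.1376  0.0073  0.2744]]
```

View pics/w3.png

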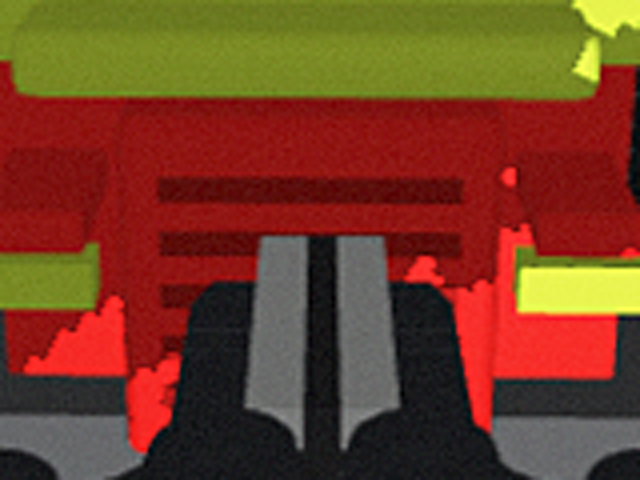

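The wrist crop shows the fingertips (325,240) over the middle of the pad, which is still up at 0.2165. The scene depth puts the tips at about z 0.217, so the real fingertips end about 16 mm short of the reported TCP. I'll keep descending on force.

Emit:
{"fn": "play_rows", "kwargs": {"series": [{"dp":[0,0,0.2],"spin":0,"fingers":0},{"dp":[0,0,0.1],"spin":0,"fingers":0},{"dp":[0,0,0],"spin":0,"fingers":0}]}}

```text
time_s: 6.15
tcp_pos: [0.5078, -0.1053, 0.1979]
eef_rot: [-180.0, 0.0, 26.3]
ft_force: [0.4, -0.5, -0.5]
grip_width: -0.0
grip_force: 0.0
```

Emit:
{"fn": "play_rows", "kwargs": {"series": [{"dp":[0,0,0.2],"spin":0,"fingers":0},{"dp":[0,0,0.1],"spin":0,"fingers":0},{"dp":[0,0,0],"spin":0,"fingers":0}]}}

```text
time_s: 6.45
tcp_pos: [0.5079, -0.1053, 0.1949]
eef_rot: [-180.0, 0.0, 26.3]
ft_force: [0.1, -0.1, 0.3]
grip_width: -0.001
grip_force: 0.0
```

```bash
cat > chk.py <<'E'
from rig import *
from h import *
th=np.radians(25.9);O=np.array([.642,-.0385]);R=np.array([[np.cos(th),-np.sin(th)],[np.sin(th),np.cos(th)]])
s=sense();print("tcp",s["tcp_pos"][2].round(4),((s["tcp_pos"][:2]-O)@R).round(4),"F",s["ft_force"].round(2))
w=snapshot("wrist");P=cloud(w);e=(P[...,:2]-O)@R;z=P[...,2]
m=mask(w,*RED)&(e[...,0]<-.133)&(e[...,0]>-.176)&(abs(e[...,1])<.02)
print("pad z",np.percentile(z[m],[5,50,95]).round(4) if m.any() else None)
l=mask(w,*LIME)&(abs(z-.2265)<.0035)&(abs(e[...,1])<.03)   # rib top
if l.any(): print("rib",l.sum(),np.percentile(e[l],[2,50,98],axis=0).round(4),np.median(z[l]).round(4))
hsv=cv2.cvtColor(w["frame"],cv2.COLOR_RGB2HSV)
f=(hsv[...,1]<70)&(abs(e[...,1])<.012)&(e[...,0]>-.17)&(e[...,0]<.1)&(z>.203)&(z<.24)
q=np.c_[e[f],z[f]];q=q[np.argsort(q[:,2])];print("finger grey",len(q),q[:60:10].round(4).tolist())
E
python3 chk.py
```

```text
tcp 0.1949 [-0.1498 -0.0015] F [ 0.07 -0.06  0.3 ]
pad z [0.2157 0.2167 0.2179]
rib 2736 [[-0.1247 -0.0287]
 [-0.1205  0.0002]
 [-0.1174  0.0287]] 0.2263
finger grey 2047 [[-0.0727, 0.0038, 0.213], [-0.0781, -0.0094, 0.2138], [-0.0788, -0.0102, 0.2139], [-0.075, 0.0082, 0.214], [-0.0773, -0.0028, 0.214], [-0.077, 0.0058, 0.2141]]
```

Emit:
{"fn": "play_rows", "kwargs": {"series": [{"dp":[0,0,0.2],"spin":0,"fingers":0},{"dp":[0,0,0],"spin":0,"fingers":0}]}}

```text
time_s: 6.7
tcp_pos: [0.5079, -0.1053, 0.1929]
eef_rot: [-180.0, 0.0, 26.3]
ft_force: [0.5, -0.0, 0.2]
grip_width: -0.001
grip_force: 0.0
```

Emit:
{"fn": "play_rows", "kwargs": {"series": [{"dp":[0,0,0.2],"spin":0,"fingers":0},{"dp":[0,0,0],"spin":0,"fingers":0}]}}

```text
time_s: 6.9
tcp_pos: [0.5078, -0.1053, 0.1909]
eef_rot: [-180.0, 0.0, 26.3]
ft_force: [0.3, 0.1, 0.2]
grip_width: -0.003
grip_force: 0.0
```

```bash
cat >> chk.py <<'E'
for r in range(225,290,5):
    print(r,[(float(z[r,c].round(3)),float(e[r,c,0].round(3))) for c in (271,290)],end=" ")
E
python3 chk.py
```

```text
tcp 0.1909 [-0.1499 -0.0015] F [0.32 0.13 0.22]
pad z [0.2157 0.2168 0.2179]
rib 2881 [[-0.1247 -0.0289]
 [-0.1205 -0.0002]
 [-0.1174  0.0287]] 0.2263
finger grey 2412 [[-0.0682, 0.0025, 0.2126], [-0.0764, -0.0087, 0.2136], [-0.0853, -0.0113, 0.2138], [-0.0787, -0.0035, 0.2139], [-0.0765, 0.004, 0.2139], [-0.0787, -0.0027, 0.214]]
225 [(0.227, -0.122), (0.226, -0.122)] 230 [(0.227, -0.124), (0.226, -0.124)] 235 [(0.214, -0.131), (0.214, -0.131)] 240 [(0.216, -0.133), (0.217, -0.132)] 245 [(0.216, -0.135), (0.215, -0.135)] 250 [(0.216, -0.138), (0.216, -0.137)] 255 [(0.217, -0.139), (0.217, -0.139)] 260 [(0.223, -0.139), (0.223, -0.139)] 265 [(0.228, -0.139), (0.228, -0.139)] 270 [(0.233, -0.138), (0.233, -0.138)] 275 [(0.235, -0.139), (0.237, -0.139)] 280 [(0.24, -0.139), (0.241, -0.139)] 285 [(0.244, -0.139), (0.244, -0.139)]
```

The finger face (x -139) ends at z≈0.219 by depth, so the tips are about 28 mm above the reported TCP and contact is still ahead. Continuing.

Emit:
{"fn": "play_rows", "kwargs": {"series": [{"dp":[0,0,0.2],"spin":0,"fingers":0},{"dp":[0,0,0.2],"spin":0,"fingers":0},{"dp":[0,0,0],"spin":0,"fingers":0}]}}

```text
time_s: 7.25
tcp_pos: [0.5083, -0.1055, 0.1875]
eef_rot: [180.0, -0.0, 26.3]
ft_force: [-0.8, 0.1, 2.3]
grip_width: -0.003
grip_force: 1.3
```

Emit:
{"fn": "play_rows", "kwargs": {"series": [{"dp":[0,0,0.2],"spin":0,"fingers":0},{"dp":[0,0,0],"spin":0,"fingers":0}]}}

```text
time_s: 7.45
tcp_pos: [0.5083, -0.1055, 0.1854]
eef_rot: [180.0, -0.0, 26.3]
ft_force: [-0.2, -0.0, 2.6]
grip_width: 0.001
grip_force: 1.6
```

```bash
python3 chk.py
```

```text
tcp 0.1854 [-0.1495 -0.0019] F [-0.23 -0.02  2.64]
pad z [0.2112 0.2122 0.2133]
rib 3102 [[-0.1247 -0.0288]
 [-0.1204 -0.0002]
 [-0.1174  0.0288]] 0.2263
finger grey 2928 [[-0.0748, -0.0022, 0.2125], [-0.0744, -0.0026, 0.2135], [-0.0797, 0.0089, 0.2137], [-0.0734, 0.0031, 0.2138], [-0.0727, 0.0035, 0.2139], [-0.0687, 0.0027, 0.214]]
225 [(0.227, -0.119), (0.226, -0.12)] 230 [(0.227, -0.121), (0.226, -0.121)] 235 [(0.227, -0.124), (0.227, -0.123)] 240 [(0.211, -0.132), (0.213, -0.131)] 245 [(0.212, -0.134), (0.211, -0.134)] 250 [(0.212, -0.136), (0.212, -0.137)] 255 [(0.212, -0.139), (0.212, -0.139)] 260 [(0.217, -0.139), (0.218, -0.138)] 265 [(0.223, -0.138), (0.223, -0.138)] 270 [(0.227, -0.139), (0.227, -0.138)] 275 [(0.23, -0.139), (0.231, -0.138)] 280 [(0.234, -0.139), (0.235, -0.138)] 285 [(0.239, -0.138), (0.237, -0.139)]
```

Contact: the pad is 4.5 mm down at 2.6 N. Another 6.5 mm takes it to about 11 mm, and I'll hold there.

Emit:
{"fn": "play_rows", "kwargs": {"series": [{"dp":[0,0,0.3],"spin":0,"fingers":0},{"dp":[0,0,0.3],"spin":0,"fingers":0},{"dp":[0,0,0.05],"spin":0,"fingers":0},{"dp":[0,0,0],"spin":0,"fingers":0},{"dp":[0,0,0],"spin":0,"fingers":0},{"dp":[0,0,0],"spin":0,"fingers":0}]}}

```text
time_s: 8.1
tcp_pos: [0.5084, -0.1055, 0.1791]
eef_rot: [180.0, -0.0, 26.3]
ft_force: [-0.2, 1.1, 5.3]
grip_width: -0.004
grip_force: 2.5
```

```bash
python3 chk.py | head -3
```

```text
tcp 0.1791 [-0.1494 -0.0019] F [-0.19  1.13  5.27]
pad z [0.205 0.206 0.207]
rib 3347 [[-1.246e-01 -2.880e-02]
```

The tab is 10.7 mm down and held at 5.3 N. Now I'll push along +x, keeping the height.

Emit:
{"fn": "play_rows", "kwargs": {"series": [{"dp":[0.5,0,0],"spin":0.4,"fingers":0},{"dp":[0.5,0,0],"spin":0,"fingers":0},{"dp":[0.4,0,0],"spin":0,"fingers":0},{"dp":[0.4,0,0],"spin":0,"fingers":0},{"dp":[0.4,0,0],"spin":0,"fingers":0},{"dp":[0,0,0],"spin":0,"fingers":0}]}}

```text
time_s: 8.75
tcp_pos: [0.5271, -0.0963, 0.1786]
eef_rot: [180.0, 0.2, 25.9]
ft_force: [-2.6, -0.9, 5.2]
grip_width: 0.002
grip_force: 2.6
```

```bash
python3 chk.py | head -5
```

```text
tcp 0.1786 [-0.1286 -0.0018] F [-2.58 -0.91  5.23]
pad z [0.2046 0.2054 0.2064]
rib 3247 [[-1.166e-01 -2.880e-02]
 [-1.121e-01  1.000e-04]
 [-1.092e-01  2.880e-02]] 0.2263
```

The cover is free and has moved 8 mm at about 2.7 N. Continuing the push, with a small rise once the fingers are off the pad.

Emit:
{"fn": "play_rows", "kwargs": {"series": [{"dp":[0.6,0,0],"spin":0,"fingers":0},{"dp":[0.8,0,0],"spin":0,"fingers":0},{"dp":[0.8,0,0],"spin":0,"fingers":0},{"dp":[0.8,0,-0.2],"spin":0,"fingers":0},{"dp":[0.8,0,-0.1],"spin":0,"fingers":0},{"dp":[0.8,0,0],"spin":0,"fingers":0},{"dp":[0.6,0,0],"spin":0,"fingers":0},{"dp":[0.3,0,0],"spin":0,"fingers":0}]}}

```text
time_s: 9.6
tcp_pos: [0.5779, -0.0714, 0.1816]
eef_rot: [-180.0, 0.0, 25.9]
ft_force: [-0.6, 0.2, -0.1]
grip_width: 0.001
grip_force: 0.3
```

```bash
python3 chk.py | head -5
```

```text
tcp 0.1816 [-0.0721 -0.0016] F [-0.59  0.18 -0.12]
pad z None
rib 3164 [[-0.0603 -0.0288]
 [-0.0558 -0.0001]
 [-0.0528  0.0288]] 0.2263
```

Emit:
{"fn": "play_rows", "kwargs": {"series": [{"dp":[0.6,0,0],"spin":0,"fingers":0},{"dp":[0.8,0,0],"spin":0,"fingers":0},{"dp":[0.8,0,0],"spin":0,"fingers":0},{"dp":[0.8,0,0],"spin":0,"fingers":0},{"dp":[0.8,0,0],"spin":0,"fingers":0},{"dp":[0.8,0,0],"spin":0,"fingers":0},{"dp":[0.8,0,0],"spin":0,"fingers":0},{"dp":[0.6,0,0],"spin":0,"fingers":0}]}}

```text
time_s: 10.45
tcp_pos: [0.632, -0.0452, 0.1817]
eef_rot: [180.0, -0.0, 25.9]
ft_force: [-1.0, -0.9, 0.0]
grip_width: 0.001
grip_force: 0.5
```

Emit:
{"fn": "play_rows", "kwargs": {"series": [{"dp":[0.7,0,0],"spin":0,"fingers":0},{"dp":[0.7,0,0],"spin":0,"fingers":0},{"dp":[0.6,0,0],"spin":0,"fingers":0},{"dp":[0.4,0,0],"spin":0,"fingers":0},{"dp":[0.3,0,0],"spin":0,"fingers":0},{"dp":[0.1,0,0],"spin":0,"fingers":0},{"dp":[0,0,0],"spin":0,"fingers":0}]}}

```text
time_s: 11.15
tcp_pos: [0.6567, -0.0333, 0.1817]
eef_rot: [180.0, -0.0, 25.9]
ft_force: [0.6, -0.0, -0.6]
grip_width: -0.002
grip_force: 0.0
```

```bash
python3 chk.py | head -5
```

```text
tcp 0.1817 [ 0.0155 -0.0017] F [ 0.59 -0.03 -0.58]
pad z None
rib 3177 [[ 0.0272 -0.0288]
 [ 0.0318  0.0005]
 [ 0.0349  0.0289]] 0.2263
```

The cover origin is at about +87 mm, square and centred. I'll back off, rise and check.

Emit:
{"fn": "play_rows", "kwargs": {"series": [{"dp":[-1,0,0],"spin":0,"fingers":0},{"dp":[-1.5,0,0],"spin":0,"fingers":0},{"dp":[0,0,-3],"spin":0,"fingers":0},{"dp":[0,0,-4],"spin":0,"fingers":0},{"dp":[0,0,-4],"spin":0,"fingers":0},{"dp":[-4,0,-3],"spin":0,"fingers":0},{"dp":[-4,0,0],"spin":0,"fingers":0},{"dp":[-4,0,0],"spin":0,"fingers":0}]}}

```text
time_s: 12.0
tcp_pos: [0.525, -0.0975, 0.3236]
eef_rot: [179.8, -0.1, 25.9]
ft_force: [-0.2, -0.8, 0.1]
grip_width: 0.002
grip_force: 0.0
```

Emit:
{"fn": "play_rows", "kwargs": {"series": [{"dp":[-4,0,0],"spin":0,"fingers":0},{"dp":[-4,0,0],"spin":0,"fingers":0},{"dp":[0,0,0],"spin":0,"fingers":0},{"dp":[0,0,0],"spin":0,"fingers":0}]}}

```text
time_s: 12.4
tcp_pos: [0.4533, -0.1318, 0.322]
eef_rot: [180.0, -0.1, 25.7]
ft_force: [0.1, 0.8, -1.1]
grip_width: 0.003
grip_force: 0.0
```

```bash
python3 chk.py | head -5
python3 - <<'E'
from chk import *
a=snapshot("scene");P=cloud(a);e=(P[...,:2]-O)@R;z=P[...,2]
l=mask(a,*LIME)&(z>.205)&(z<.222);print("plate",np.percentile(e[l],[1,50,99],axis=0).round(4),np.percentile(z[l],[2,50,98]).round(4))
r=mask(a,*RED)&(abs(e[...,0]+.155)<.02)&(abs(e[...,1])<.02);print("pad",np.median(z[r]).round(4))
cv2.imwrite("pics/end.png",cv2.cvtColor(cv2.resize(a["frame"][120:380,60:400],None,fx=2,fy=2,interpolation=cv2.INTER_CUBIC),cv2.COLOR_RGB2BGR))
E
```

```text
tcp 0.322 [-0.2105 -0.0015] F [ 0.11  0.79 -1.07]
pad z [0.2155 0.2167 0.2179]
finger grey 0 []
225 [(0.002, -0.314), (0.0, -0.315)] 230 [(0.0, -0.323), (0.001, -0.322)] 235 [(-0.001, -0.331), (-0.0, -0.331)] 240 [(-0.001, -0.339), (0.002, -0.338)] 245 [(0.0, -0.347), (-0.001, -0.347)] 250 [(0.0, -0.355), (0.002, -0.354)] 255 [(0.001, -0.363), (0.0, -0.364)] 260 [(0.355, -0.199), (0.354, -0.2)] 265 [(0.358, -0.2), (0.358, -0.2)] 270 [(0.363, -0.2), (0.363, -0.2)] 275 [(0.367, -0.2), (0.367, -0.2)] 280 [(0.372, -0.199), (0.372, -0.199)] 285 [(0.376, -0.199), (0.375, -0.199)] tcp 0.322 [-0.2097 -0.0016] F [ 0.57 -0.16 -0.02]
pad z [0.2154 0.2167 0.2179]
finger grey 0 []
225 [(0.002, -0.314), (0.001, -0.314)] 230 [(0.0, -0.322), (0.001, -0.322)] 235 [(0.0, -0.33), (0.001, -0.33)] 240 [(0.0, -0.338), (-0.001, -0.339)] 245 [(0.001, -0.346), (0.001, -0.346)] 250 [(0.001, -0.354), (0.001, -0.354)] 255 [(0.001, -0.362), (0.002, -0.362)] 260 [(0.354, -0.199), (0.355, -0.198)] 265 [(0.359, -0.199), (0.358, -0.199)] 270 [(0.362, -0.199), (0.364, -0.198)] 275 [(0.368, -0.198), (0.369, -0.198)] 280 [(0.371, -0.199), (0.372, -0.199)] 285 [(0.375, -0.199), (0.375, -0.199)] plate [[ 0.0008 -0.0858]
 [ 0.0931 -0.005 ]
 [ 0.1508  0.0867]] [0.2063 0.2145 0.2185]
pad 0.2163
```

View pics/end.png

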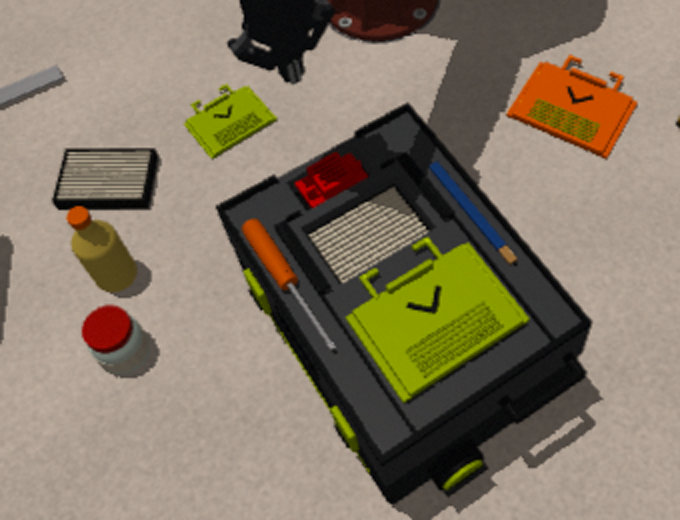

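The picture shows the cover flat on the deck (435,320) with its hooks (370,285) clear of the open filter. The tab is up (332,180, z 0.216) and the hand is clear. Handing in.

```bash
python3 -c "
from rig import *
print(sign_off())"
```

```text
the job is handed in; nothing more can be done
None
```

I handed the job in, though no verdict came back: the tab was pressed and has sprung back up, the lime-green cover lies flat at about +88 mm with its hooks clear of the opening, and the hand is clear.

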